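Refit the spice turntable's tray and press on its axle cap

TASK

The spice turntable has been washed: set its bamboo tray back down over the steel spindle of the foot, then put the black axle cap on the spindle end and press it straight down, firmly but with care, until it is firmly seated on the brass bush in the tray's hub, feeling for it so that the bush is not driven in. Let go of everything and leave the jars and vegetables where they are.

Things in the scene. Friction and masses are not known exactly. Their poses are not given: they have to be found in the camera images.
- foot: Foot of the turntable, fixed to the worktop: dark steel disc, 148 mm across, 13 mm high, with a white washer 48 mm across on it whose top is 16 mm above the worktop; a plain steel spindle, 10 mm across, stands upright in its middle. Origin: centre of the underside, on the spindle's axis; z up.
- spindle_tip (a point): Middle of the spindle's end, 80 mm above the worktop. The last 7 mm of the spindle taper to a 3 mm flat.
- tray: Loose round bamboo tray, about 0.33 kg, 160 mm across, rim 24 mm high, floor 5 mm thick; in its middle a round wooden hub, 34 mm across and 36 mm high from the underside, to grip it by. Origin: centre of the underside, on the hub's axis; z up. Home, its underside lies on the white washer, 16 mm above the worktop, with the spindle through the hub.
- hub_top (a point): Middle of the wooden hub's top, 36 mm above the tray's origin. Out of it stands a brass bush, 22 mm across with a 13 mm bore, that sets the tray's end play: a stiff push fit, set between 1 and 8 mm proud, differently each time and not measured. The cap comes to rest on the bush. More than 30 N on it would drive it in and spoil the setting.
- cap: Loose black push-on axle cap (closed push nut), about 50 g, standing mouth down on the worktop: ribbed round shell, 35 mm across, 33 mm high, over a flange 40 mm across and 4 mm thick with a 16 mm mouth. Origin: centre of the mouth, level with the flange's flat underside; z up. Room for 30 mm of spindle inside.
- cap_top (a point): Middle of the cap's closed flat top, 33 mm above its mouth. Six sprung steel teeth, 6 mm inside the mouth, grip the spindle: set on its end the cap only hangs, mouth 11 mm below the tip; pushed on, they drag with 7 to 11 N (up to 14 N on the taper) all the way down and more upward. On the bush the resistance rises steeply: a push of 16 to 20 N in all, felt for at some 5 mm/s, seats it.
- spice_cumin: Spice jar with a black lid, 44 mm across, 105 mm high, standing at the front left. Not to be disturbed. Origin: centre of the underside.
- msg_shaker: Glass shaker with a grey perforated top, 44 mm across, 90 mm high, standing at the front right. Not to be disturbed. Origin: centre of the underside.
- garlic_b: Bulb of garlic, 56 mm across, at the front right edge. Not to be disturbed. Origin: centre of the underside.
- mushroom: Mushroom, 44 mm across, 38 mm high, at the front left edge. Not to be disturbed. Origin: centre of the underside.
Mind the look-alikes: they are no part of the job. What is shaped like the cap but red is not meant.

How it is judged:
On the way, in this order (a step that is already met when the one before it is completed fails the run):
1. the tray lies home on the foot with the spindle through its hub, let go (horizontal distance between tray and foot below 0.004 m and z of tray in the frame of foot below 0.0185 m and angle between tray's own z axis and vertical below 0.05 rad and contact force between tray and the fingers below 0.1 N and linear speed of tray below 0.02 m/s), for 0.2 s.
2. the cap is pressed down on the spindle until it bears firmly (over 5 N) on the bush in the tray's hub (horizontal distance between tray and foot below 0.004 m and z of tray in the frame of foot below 0.0185 m and angle between tray's own z axis and vertical below 0.05 rad and horizontal distance between cap and foot below 0.003 m and z of bush_c0 in the frame of cap above -0.0148 m and angle between cap's own z axis and vertical below 0.06 rad and contact force between cap and tray above 5 N), for 0.1 s.
At the end, for the whole second after the job is handed in: The tray lies home on the foot (underside at most 2.5 mm above the washer, within 4 mm of the spindle's axis) and the cap sits straight on the spindle (within 3 mm of its axis and 3.4 degrees of upright) with its flange at most 1.8 mm above the top of the bush; both are let go and at rest (horizontal distance between tray and foot below 0.004 m and z of tray in the frame of foot below 0.0185 m and angle between tray's own z axis and vertical below 0.05 rad and horizontal distance between cap and foot below 0.003 m and z of bush_c0 in the frame of cap above -0.0148 m and angle between cap's own z axis and vertical below 0.06 rad and linear speed of cap below 0.01 m/s and linear speed of tray below 0.02 m/s); the robot touches nothing.
It fails at once if the cap is pressed on the bush with more than 30 N, which would drive it in (contact force between cap and tray above 30 N).
It fails at once if the tray is dropped or rammed onto the foot with more than 60 N (contact force between tray and foot above 60 N).
It fails at once if a jar or vegetable standing by is moved by more than 20 mm (distance of any of spice_cumin, msg_shaker, garlic_b, mushroom from where it was at the start of the episode above 0.02 m).
It also fails if it takes over 61 s, if anything falls off the work surface, if the arm or the gripper's body presses on something with over 40 N, if the wrist force passes 120 N, or if a joint passes its speed limit or range.

ROBOT

A 7-joint arm with a two-finger parallel gripper is mounted at the origin on a cart in front of the work surface, level with it; the furniture and walls round the work are solid. World frame = base frame: x ahead of the robot, y to its left, z up, the work surface at z = 0. Lengths are in m, angles in rad, forces in N, time in s.
With the tool pointing down it reaches from about 0.4 to 0.85 m from the base axis. Payload 10.4 kg.
Tool frame: the origin (TCP) lies at the very end of the fingers, on their centre line; the grasp point (between the pads) lies r.pinch_z behind it (r.pinch_z is the distance from the TCP to the grasp point, in m); z points along the fingers, y is the line along which they close (so a half turn about z gives the same grasp; the last joint's range is limited). The gripper opens to 87 mm and grips with 3 to 60 N. Pads are 19 mm wide; open, the fingers measure 117 mm over their backs; the gripper's body (75 mm by 190 mm) begins 51 mm behind the grasp point.
Start: joints at [1.228, 0.332, -0.065, 1.46, 0.022, 1.35, -0.088], TCP at [0.197, -0.593, 0.223] pointing down, gripper open.
Joint ranges: [-2.6, 2.6], [-0.5, 2.12], [-1.47, 1.34], [0.16, 2.42], [-1.27, 4.41], [0.06, 2.06], [-2.6, 2.6]. Speed limits (rad/s): [2.22, 2.22, 2.79, 2.79, 3.14, 3.14, 3.14].

INTERFACE

Orientations are given as a 3x3 rotation matrix whose columns are the frame's x, y, z axes.
In Python, from rig import r, gripper_to, cams, job gives the robot as it stands. The module is installed in compiled form; this text tells all that it offers. Calls block until the motion is done:
- r.move_to(position, orientation): joint-space move of the TCP to a pose.
- r.movel(position, rot=None, max_speed=0.15, until_force=None): straight line of the TCP; rot=None keeps the orientation; max_speed is the mean speed in m/s. With until_force (N) it stops when the force on the tool has changed by that much, and returns True; else False.
- r.movej(angles): joint-space move.
- gripper_to(opening): finger opening in m; the grip force is fixed at half the most; returns when the fingers have stopped.
- r.dwell(seconds).
- r.solve_ik(position, orientation): joint angles nearest the present ones, or None.
- r.state(): the state.
- cams.camera(name): name is "side" or "top" or "wrist"; returns a dict with "image" (400x640x3 uint8, red, green, blue), "camera_matrix" (3x3 intrinsics, pixels), "T" (4x4, takes a point from camera to world coordinates); the wrist camera has in their place "hand_eye" (4x4, takes a point from camera to tool coordinates, whose origin is the TCP and whose axes are the flange's). Camera axes: x right, y up, looking along -z (the intrinsics and any distortion apply to the point x, -y, -z); pixel columns grow to the right and rows downward; lengths in m; the calibration is good to about 2 mm. The wrist camera is an equidistant fisheye: a pixel r from the principal point sees the ray r / f radians off the axis. A picture is of the moment at which its call begins: read the wrist's pose just before it. There is no depth.
A pose or a line that the arm cannot do raises r.IKError and nothing moves.
- job.hand_in(): hands the job in; it is judged then, once.
The state is a dict: "t": time; "joint_positions": joint angles; "joint_vel": joint speeds; "tau": joint torques, N m; "tool_pos": TCP position; "tcp_rot": TCP orientation; "ft_force": force on the tool from outside, world axes, zero at the start; "wrist_torque": the same for the moment, N m; "finger_gap": finger opening in m; "gripper_force": force on a finger pad.
Only numpy, scipy, OpenCV 4.12 (cv2) and the standard library are available. Lean on these libraries where they do the work, as an engineer would, in place of code of your own. Each camera call takes 0.05 s, during which the arm holds its last target. There are 200 camera calls.

## Working session

There is one attempt and no reset: what is moved stays moved. The work goes in short steps, each a Python script; the robot and the scene stay as the last script left them, time stands still between calls to the robot, and variables do not carry over. Pictures are saved under pics/ and viewed, at most 10 in all, crops included, and the job is handed in when it is done.

```bash
mkdir -p pics; cat > h.py <<'E'
import numpy as np, cv2
from rig import r, gripper_to, cams, job
def ray(c,u,v):
    K=c["camera_matrix"];T=c["T"]
    d=np.array([(u-K[0,2])/K[0,0],-(v-K[1,2])/K[1,1],-1.0])
    return T[:3,3],T[:3,:3]@d
def onplane(c,u,v,z):
    o,d=ray(c,u,v);return o+d*(z-o[2])/d[2]
def proj(c,p):
    K=c["camera_matrix"];q=np.linalg.inv(c["T"])@np.append(p,1)
    return K[0,0]*q[0]/-q[2]+K[0,2],K[1,1]*-q[1]/-q[2]+K[1,2]
def save(n,im):cv2.imwrite("pics/"+n,im[:,:,::-1])
E
python3 - <<'E'
from h import *
for n in("top","side"):
    c=cams.camera(n);save(n+".png",c["image"]);np.savez(n+".npz",**{k:c[k] for k in("image","camera_matrix","T")});print(n,c["camera_matrix"],c["T"],c.keys())
s=r.state();print(s["tool_pos"],s["tcp_rot"],r.pinch_z,s["t"])
E
```

```text
top [[431.55206444   0.         321.76814061]
 [  0.         431.55206444 201.50775635]
 [  0.           0.           1.        ]] [[-0.02644707  0.99467964 -0.09956391  0.43246125]
 [-0.9993122  -0.02889653 -0.02324044 -0.01656165]
 [-0.02599385  0.09888079  0.99475972  0.9112311 ]
 [ 0.          0.          0.          1.        ]] dict_keys(['image', 'camera_matrix', 'T'])
side [[456.45931268   0.         319.90830131]
 [  0.         456.45931268 190.59087835]
 [  0.           0.           1.        ]] [[ 0.43194558  0.79120609 -0.43291563  0.08387739]
 [-0.90183923  0.37334896 -0.21747772 -0.23238987]
 [-0.0104411   0.48435884  0.87480712  0.98125045]
 [ 0.          0.          0.          1.        ]] dict_keys(['image', 'camera_matrix', 'T'])
[ 0.19635065 -0.59298265  0.22182618] [[ 9.49290780e-01  3.14399040e-01 -5.08522139e-04]
 [ 3.14399435e-01 -9.49290013e-01  1.21120878e-03]
 [-1.01932110e-04 -1.30966840e-03 -9.99999137e-01]] 0.0187 0.1
```

View pics/top.png

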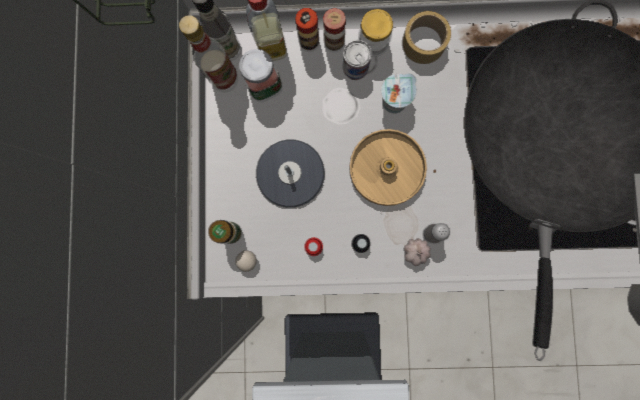

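View pics/side.png

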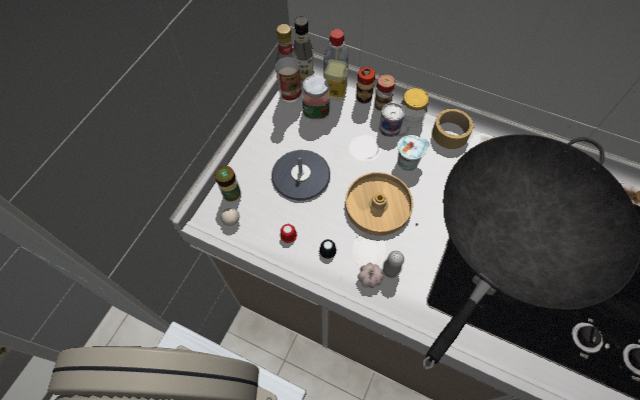

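The top view shows the foot at (290,173), the tray at (388,167) and the mushroom, cumin, shaker and garlic around them. There are two cap shapes, red at (314,246) and black at (361,243). The black one fits "black axle cap" and the red one is the look-alike. I'll confirm that in a crop and measure.

```bash
python3 - <<'E'
from h import *
C={n:dict(np.load(n+".npz")) for n in("top","side")}
def blob(m,u,v,rad):
    k=np.zeros(m.shape,np.uint8);cv2.circle(k,(u,v),rad,1,-1)
    n,l,s,ce=cv2.connectedComponentsWithStats(m.astype(np.uint8)*k)
    i=1+np.argmax(s[1:,4]);cs,_=cv2.findContours((l==i).astype(np.uint8),0,1)
    return cv2.convexHull(max(cs,key=cv2.contourArea))[:,0,:].astype(float)
def circ(P):
    A=np.c_[2*P[:,:2],np.ones(len(P))];s=np.linalg.lstsq(A,(P[:,:2]**2).sum(1),rcond=None)[0]
    return s[:2],np.sqrt(s[2]+s[0]**2+s[1]**2)
pts={"top":dict(tray=(388,167,48),foot=(290,173,42),wash=(290,173,16),cap=(361,243,14),bush=(388,166,13)),
"side":dict(tray=(379,205,48),foot=(301,175,42),wash=(301,172,16),cap=(328,249,14),bush=(379,200,14))}
for n,c in C.items():
    im=c["image"];h=cv2.cvtColor(im,cv2.COLOR_RGB2HSV);H,S,V=[h[...,i].astype(int) for i in range(3)]
    M=dict(tray=(S>70)&(H>8)&(H<30)&(V>70),foot=(V<95),wash=(V>150)&(S<50),cap=V<70)
    for k,z in dict(tray=.024,foot=.013,wash=.016,cap=.002).items():
        q=blob(M[k],*pts[n][k]);P=np.array([onplane(c,u,v,z) for u,v in q]);print(n,k,*[np.round(x,4) for x in circ(P)],q.min(0),q.max(0))
t=C["top"]["image"];s=C["side"]["image"]
f=lambda im,u,v,w:cv2.resize(im[v-w:v+w,u-w:u+w],(260,260),interpolation=cv2.INTER_CUBIC)
row=lambda im,a:np.hstack([f(im,*x) for x in a])
save("crop.png",np.vstack([row(t,[(338,245,36),(388,167,24),(290,173,24)]),row(s,[(309,241,36),(379,203,24),(301,168,24)])]))
E
```

```text
top tray [ 0.5897 -0.1344] 0.0796 [350. 129.] [426. 205.]
top foot [0.5837 0.07  ] 0.0723 [256. 140.] [324. 207.]
top wash [0.5866 0.0713] 0.0226 [279. 162.] [300. 182.]
top cap [ 0.4333 -0.0743] 0.0186 [352. 235.] [369. 252.]
side tray [ 0.5884 -0.133 ] 0.0815 [345. 172.] [412. 235.]
side foot [0.5825 0.071 ] 0.0718 [272. 151.] [329. 200.]
side wash [0.5899 0.0708] 0.0209 [300. 165.] [310. 180.]
side cap [ 0.4378 -0.0705] 0.0208 [320. 240.] [335. 258.]
```

View pics/crop.png

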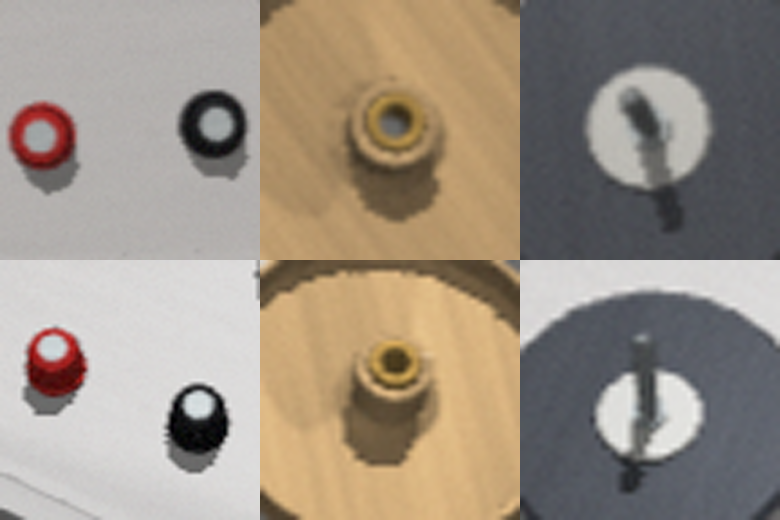

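The crop confirms the black ribbed cap at (361,243), with the red one to its left. The bush and spindle tip are both visible. Next I'll hover the wrist camera at the same relative height over the hub, the spindle and the cap.

```bash
cat >> h.py <<'E'
R0=np.diag([1.,-1,-1])
def wproj(w,st,p):
    He=w["hand_eye"];K=w["camera_matrix"];R=np.array(st["tcp_rot"])
    q=np.linalg.inv(He)@np.append(R.T@(np.array(p)-st["tool_pos"]),1)
    d=np.array([q[0],-q[1],-q[2]]);th=np.arctan2(np.hypot(d[0],d[1]),d[2]);a=d[:2]/np.hypot(d[0],d[1])
    return K[0,0]*th*a+K[:2,2]
def wplane(w,st,u,v,z):
    He=w["hand_eye"];K=w["camera_matrix"];R=np.array(st["tcp_rot"])
    e=(np.array([u,v])-K[:2,2])/K[0,0];th=np.hypot(*e);s=np.sin(th)*e/max(th,1e-9)
    d=R@He[:3,:3]@np.array([s[0],-s[1],-np.cos(th)]);o=R@He[:3,3]+st["tool_pos"]
    return (o+d*(z-o[2])/d[2])
E
python3 - <<'E'
from h import *
top=np.load("top.npz");sd=np.load("side.npz")
def tri(a,b):
    (o,d),(p,e)=ray(top,*a),ray(sd,*b);s=np.linalg.lstsq(np.c_[d,-e],p-o,rcond=None)[0]
    return (o+s[0]*d+p+s[1]*e)/2
print("tip",tri((285.9,167.1),(299.7,158.4)),"cap",tri((361.8,243.9),(328.1,245.2)))
out=[]
for n,p in dict(cap=(.437,-.072,.033),hub=(.589,-.1337,.040),tip=(.585,.071,.08)).items():
    r.move_to([p[0]-.03 if n!="cap" else p[0],p[1],p[2]+.15],R0)
    st=r.state();w=cams.camera("wrist");save("w_"+n+".png",w["image"])
    np.savez("w_"+n+".npz",image=w["image"],camera_matrix=w["camera_matrix"],hand_eye=w["hand_eye"],tool_pos=st["tool_pos"],tcp_rot=st["tcp_rot"])
    u,v=wproj(w,st,p).round().astype(int);print(n,u,v,st["t"],st["tool_pos"])
    im=w["image"];k=60;P=cv2.copyMakeBorder(im,k,k,k,k,0)[v:v+2*k,u:u+2*k] if 0<=u<640 and 0<=v<400 else im[:120,:120]
    out.append(cv2.resize(P,(260,260),interpolation=cv2.INTER_CUBIC))
print(w["hand_eye"],w["camera_matrix"])
save("wc.png",np.hstack(out))
E
```

```text
tip [0.58448406 0.07041932 0.08529847] cap [ 0.43212592 -0.07437892  0.04176534]
cap 322 187 2.1667 [ 0.43709497 -0.07278476  0.18306724]
hub 322 159 2.825 [ 0.55898951 -0.13391408  0.18925193]
tip 321 159 3.7167 [0.55493328 0.06953432 0.22993531]
[[ 5.69491043e-05  9.54144130e-01  2.99347583e-01  8.26231822e-02]
 [ 9.99999838e-01 -2.23651816e-04  5.22626475e-04 -4.23565944e-04]
 [ 5.65610614e-04  2.99347505e-01 -9.54143989e-01 -1.63697802e-01]
 [ 0.00000000e+00  0.00000000e+00  0.00000000e+00  1.00000000e+00]] [[309.70691629   0.         321.74137572]
 [  0.         309.70691629 201.65476647]
 [  0.           0.           1.        ]]
```

View pics/wc.png

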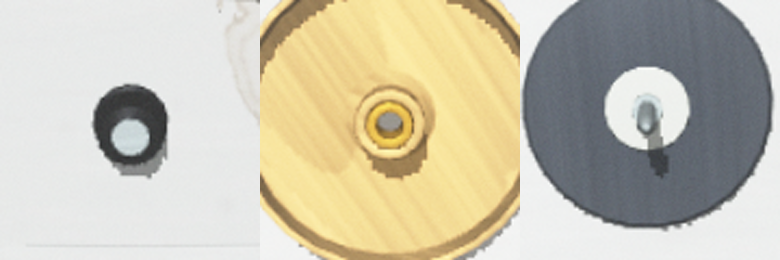

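The wrist crops show the cap, hub and bush, and spindle all close to their predicted pixels. I'll fit circles to the features in these views.

```bash
python3 - <<'E'
from h import *
def circ(P):
    A=np.c_[2*P[:,:2],np.ones(len(P))];s=np.linalg.lstsq(A,(P[:,:2]**2).sum(1),rcond=None)[0]
    return s[:2],np.sqrt(s[2]+s[0]**2+s[1]**2)
out=[]
def go(n,tag,mf,z,c,rad):
    w=np.load("w_"+n+".npz");im=w["image"];h=cv2.cvtColor(im,cv2.COLOR_RGB2HSV);H,S,V=[h[...,i].astype(int) for i in range(3)]
    k=np.zeros(V.shape,np.uint8);cv2.circle(k,c,rad,1,-1)
    nn,l,s,ce=cv2.connectedComponentsWithStats(mf(H,S,V).astype(np.uint8)*k);i=1+np.argmax(s[1:,4])
    cs,_=cv2.findContours((l==i).astype(np.uint8),0,1);q=cv2.convexHull(max(cs,key=cv2.contourArea))[:,0,:].astype(float)
    print(n,tag,*[np.round(x,4) for x in circ(np.array([wplane(w,w,u,v,z) for u,v in q]))],q.min(0),q.max(0))
    cr=im.copy();cr[cv2.morphologyEx((l==i).astype(np.uint8),cv2.MORPH_GRADIENT,np.ones((2,2)))>0]=(255,0,255)
    u,v=c;out.append(cv2.resize(cr[max(v-50,0):v+50,u-50:u+50],(250,250),interpolation=0))
go("cap","flange",lambda H,S,V:V<90,.004,(322,185),30)
go("cap","top",lambda H,S,V:(V>120)&(V<222),.033,(321,191),11)
go("hub","tray",lambda H,S,V:S>60,.024,(322,159),85)
go("hub","bush",lambda H,S,V:(S>165),.040,(320,156),16)
go("tip","disc",lambda H,S,V:V<140,.013,(321,150),75)
go("tip","wash",lambda H,S,V:(V>190)&(S<40),.016,(319,149),24)
w=np.load("w_tip.npz");im=w["image"][135:170,300:340]
out.append(cv2.resize(im,(250,250),interpolation=0))
for p in((.585,.071,.08),(.585,.071,.016)):print(wproj(w,w,p))
out+= [np.zeros((250,250,3),np.uint8)]*(-len(out)%3)
save("m.png",np.vstack([np.hstack(out[i:i+3]) for i in range(0,6,3)]));save("tipz.png",cv2.resize(im,(640,560),interpolation=0))
E
```

```text
cap flange [ 0.4325 -0.0723] 0.0205 [306. 167.] [338. 202.]
cap top [ 0.4343 -0.0721] 0.0092 [313. 182.] [330. 198.]
hub tray [ 0.5912 -0.1329] 0.0797 [249.  80.] [394. 224.]
hub bush [ 0.5923 -0.138 ] 0.0056 [326. 151.] [331. 161.]
tip disc [0.587  0.0726] 0.0722 [262.  90.] [377. 204.]
tip wash [0.5873 0.073 ] 0.0235 [300. 130.] [338. 167.]
[320.65320933 158.94332297]
[320.78848256 150.35416107]
```

View pics/m.png

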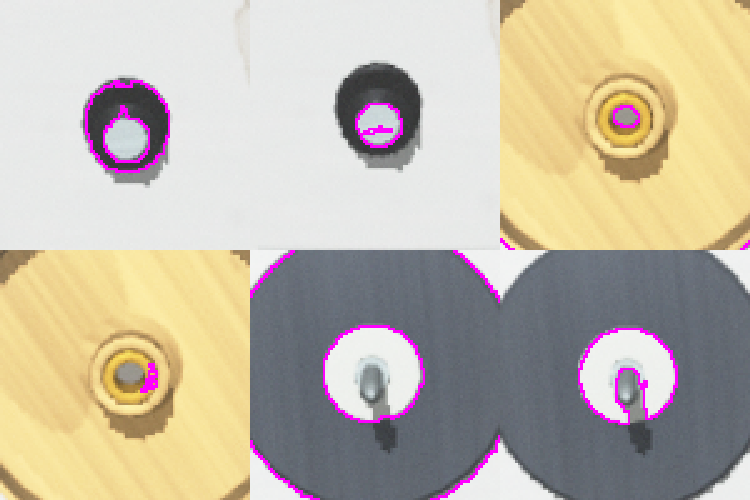

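View pics/tipz.png

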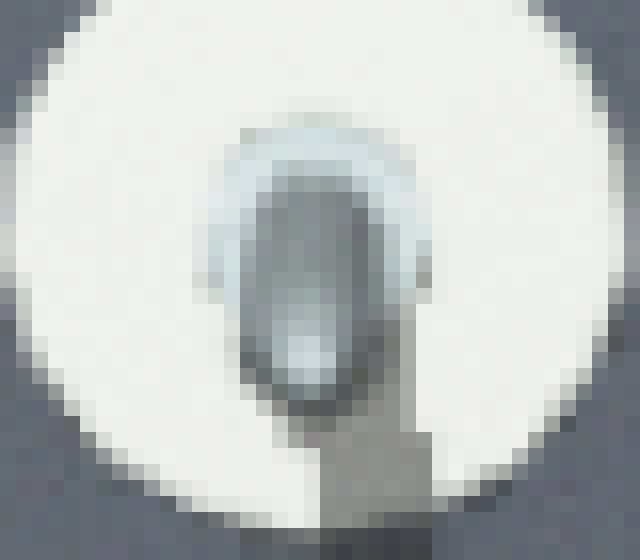

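The wrist view puts the foot axis at about (0.587,0.0727), with the tip pixel at (319,157). The tray is at about (0.5914,-0.133), bush pixel (321.6,155.6), and the black cap at about (0.4335,-0.072). Now I'll grip the tray and lift it.

```bash
python3 - <<'E'
from h import *
gripper_to(.087)
x,y=.5914,-.1331
r.move_to([x,y,.11],R0)
print(r.movel([x,y,.011],max_speed=.08,until_force=15)); 
gripper_to(.0)
s=r.state();print(s["finger_gap"],s["gripper_force"],s["tool_pos"],s["ft_force"])
r.movel([x,y,.13],R0,max_speed=.1)
r.dwell(.2);st=r.state();w=cams.camera("wrist")
np.savez("w_held.npz",image=w["image"],camera_matrix=w["camera_matrix"],hand_eye=w["hand_eye"],tool_pos=st["tool_pos"],tcp_rot=st["tcp_rot"])
z0=st["tool_pos"][2]-.011
print(st["t"],st["finger_gap"],st["ft_force"],st["wrist_torque"],st["tool_pos"],wproj(w,st,np.array([x,y,z0+.04])))
c=cams.camera("side")["image"]
save("held.png",np.hstack([cv2.resize(w["image"],(480,300)),cv2.resize(c[60:310,180:480],(300,300))]))
E
```

```text
False
0.03319092583991602 30.000020108709577 [ 0.59140616 -0.13319075  0.01101005] [ 0.19332055 -0.62331887 -0.58052711]
8.7917 0.0337321854391437 [ 0.12236336  0.04865072 -2.15818969] [ 0.01270237  0.02759728 -0.0464793 ] [ 0.59117106 -0.13305042  0.12951731] [322.80809812 277.55959724]
```

View pics/held.png

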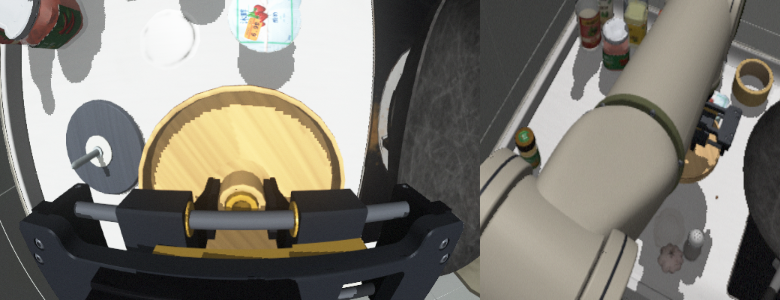

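The tray is held level, with the hub at pixel (321,270), centred between the fingers. I'll measure its offset from the TCP on the rim arc, then set it over the spindle.

```bash
python3 - <<'E'
from h import *
from scipy.optimize import least_squares
w=np.load("w_held.npz");h=cv2.cvtColor(w["image"],cv2.COLOR_RGB2HSV)
m=((h[...,1]>60)&(h[...,0]>8)&(h[...,0]<32)).astype(np.uint8);m[:105]=0;m[245:]=0;m[:,:175]=0;m[:,470:]=0
cs,_=cv2.findContours(m,0,1);q=cv2.convexHull(max(cs,key=cv2.contourArea))[:,0,:].astype(float);q=q[q[:,1]<235]
z0=w["tool_pos"][2]-.011
P=np.array([wplane(w,w,u,v,z0+.024)[:2] for u,v in q])
f=least_squares(lambda s:np.hypot(*(P-s).T)-.08,[.59,-.133],loss="soft_l1",f_scale=.001)
off=f.x-w["tool_pos"][:2];print("offset",off,np.abs(f.fun).mean(),len(q))
off=np.clip(off,-.003,.003) 
foot=np.array([.587,.0726]);t=foot-off;print("target",t)
r.movel([*t,.130],R0,max_speed=.15);r.dwell(.2)
s0=r.state()
a=r.movel([*t,.026],R0,max_speed=.03,until_force=8)
s=r.state();print(a,s["t"],s["tool_pos"],np.array(s["ft_force"])-s0["ft_force"],s["finger_gap"])
E
```

```text
offset [-4.68833700e-05  7.14068725e-04] 0.00016449792105166134 30
target [0.58704688 0.07188593]
True 13.8667 [0.58706069 0.07186824 0.0269246 ] [-0.69719998  0.58424256  8.42341163] 0.033050025710806855
```

The tray went down to 16 mm, which is home, with no lateral force. I'll release it and fetch the black cap.

```bash
python3 - <<'E'
from h import *
gripper_to(.08);r.dwell(.2)
t=r.state()["tool_pos"]
r.movel([t[0],t[1],.16],R0,max_speed=.12)
x,y=.4335,-.0722
r.move_to([x,y,.12],R0)
print(r.movel([x,y,.0055],max_speed=.06,until_force=10))
gripper_to(0)
s=r.state();print(s["finger_gap"],s["tool_pos"],s["ft_force"])
r.movel([x,y,.16],R0,max_speed=.1);r.dwell(.2)
st=r.state();w=cams.camera("wrist")
np.savez("w_cap2.npz",image=w["image"],camera_matrix=w["camera_matrix"],hand_eye=w["hand_eye"],tool_pos=st["tool_pos"],tcp_rot=st["tcp_rot"])
u,v=wproj(w,st,st["tool_pos"]+np.array([0,0,.0275]));print(st["t"],st["finger_gap"],u,v)
a=cv2.resize(w["image"][200:340,232:412],(386,300),interpolation=2)
c=cams.camera("top")["image"]
save("cap2.png",np.hstack([a,cv2.resize(c[120:270,230:430],(400,300))]))
E
```

```text
False
0.033453328376322464 [ 0.43349604 -0.07221238  0.00550377] [ 0.44632525 -0.62704066  0.97486636]
22.0083 0.03330522240789879 322.7041181120103 276.4034207204505
```

View pics/cap2.png

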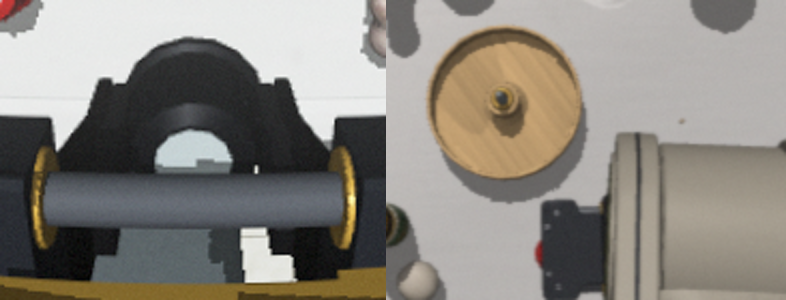

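The cap is held upright, with its top disc at about (322,270). I'll estimate its offset along x from the upper edges of the disc (v≈260.2) and the flange (v≈217.7), then align it and set it on the spindle.

```bash
python3 - <<'E'
from h import *
w=np.load("w_cap2.npz");zm=w["tool_pos"][2]-.0055
p=w["tool_pos"]
dx1=wplane(w,w,322,217.7,zm+.003)[0]-.020-p[0]
dx2=wplane(w,w,322,260.2,zm+.033)[0]-.0097-p[0]
dy=wplane(w,w,322.0,270,zm+.033)[1]-p[1]
print("flange",dx1,"top",dx2,"dy",dy)
off=np.clip([(dx1+dx2)/2,dy],-.003,.003)
t=np.array([.587,.0726])-off;print(t)
r.move_to([*t,.16],R0);r.dwell(.3)
s0=r.state();print(s0["tool_pos"],s0["ft_force"],s0["t"])
# mouth = TCP-.0055 ; hang height: mouth .069 -> TCP .0745
a=r.movel([*t,.0765],R0,max_speed=.05,until_force=6)
s=r.state();print(a,s["t"],s["tool_pos"],np.array(s["ft_force"])-s0["ft_force"],s["wrist_torque"])
E
```

```text
flange 0.0008607235589657702 top -0.00024036241045793938 dy 0.00036077787401481154
[0.58668982 0.07223922]
[0.5865778  0.07115471 0.16038243] [-0.32339363  0.0862971  -0.40711628] 23.2583
False 25.075 [0.58684607 0.07225574 0.07675753] [ 0.9269225  -0.25292461 -0.87515078] [0.10097158 0.02955158 0.01211713]
```

```bash
python3 - <<'E'
from h import *
s0=r.state();t=s0["tool_pos"]
a=r.movel([.58669,.07224,.055],R0,max_speed=.005,until_force=18)
s=r.state();print(a,s["t"],s["tool_pos"],np.array(s["ft_force"])-s0["ft_force"],s["finger_gap"])
r.dwell(.3);s=r.state();print(s["tool_pos"],np.array(s["ft_force"])-s0["ft_force"],s["wrist_torque"])
E
```

```text
True 27.9333 [0.58657279 0.07233586 0.06116778] [-3.05505139 -0.37992744  8.71750637] 0.03311612231757846
[0.58656798 0.07232547 0.06113418] [-2.51699568 -0.00870916  6.79819543] [-0.11089123  0.5487117  -0.00545524]
```

The push stopped at about 3.7 mm of proud bush, but the force relaxed to about 7 N once it stopped. I'll press on a little, holding the total below 20 N.

```bash
python3 - <<'E'
from h import *
B=-1.3 # ft z baseline, cap held free
for i in range(5):
    s=r.state();f=s["ft_force"][2]-B;p=s["tool_pos"]
    a=r.movel([p[0],p[1],p[2]-.004],R0,max_speed=.005,until_force=18.5-f)
    q=r.state();r.dwell(.25);e=r.state()
    print(a,round(f,1),round(q["ft_force"][2]-B,1),round(e["ft_force"][2]-B,1),q["tool_pos"][2],e["tool_pos"][2],e["ft_force"][:2],e["t"])
    if e["ft_force"][2]-B>15.5:break
E
```

```text
True 6.8 6.9 8.7 0.06115444796304815 0.0611571437115912 [-2.6183591  -0.52290213] 28.8417
True 8.7 8.4 8.7 0.06117200618433197 0.06115670726783884 [-1.42849485 -0.05651886] 29.4333
True 8.7 7.6 7.7 0.06119809593332288 0.0611899429354874 [-1.48845091 -0.75640925] 30.025
True 7.7 8.4 8.3 0.06115194625379851 0.06114948012092534 [-2.15215328  0.60319473] 30.625
True 8.3 9.0 7.2 0.0611788443002944 0.06116434386963077 [-1.5302622  -1.15396427] 31.2167
```

Each press meets a hard stop at the same z, and the arm then backs the force off. To hold a steady push, I'll lower the commanded height in small steps and read the settled force.

```bash
python3 - <<'E'
from h import *
B=-1.3
p=r.state()["tool_pos"].copy();z=p[2]
for i in range(14):
    z-=.0003
    f=r.state()["ft_force"][2]-B
    a=r.movel([p[0],p[1],z],R0,max_speed=.005,until_force=20-f)
    F=[]
    for k in range(3): r.dwell(.06);F.append(r.state()["ft_force"][2]-B)
    print(a,round(z,5),round(r.state()["tool_pos"][2],5),np.round(F,1),r.state()["t"])
    if a or np.mean(F)>16.5:break
E
```

```text
False 0.06086 0.06113 [8.8 8.6 8.3] 31.7333
False 0.06056 0.06111 [10.6 10.4 10.4] 32.1583
False 0.06026 0.06109 [14.  14.2 13.7] 32.5833
False 0.05996 0.06109 [17.4 17.1 16.7] 33.0083
```

```bash
python3 - <<'E'
from h import *
B=-1.3
p=r.state()["tool_pos"].copy()
r.movel([p[0],p[1],.05974],R0,max_speed=.005,until_force=5)
F=[]
for k in range(6): r.dwell(.06);F.append(round(r.state()["ft_force"][2]-B,1))
print(F,r.state()["tool_pos"][2])
r.movel([p[0],p[1],.0610],R0,max_speed=.01);r.dwell(.1);print(r.state()["ft_force"])
gripper_to(.08);r.dwell(.2)
r.movel([p[0],p[1],.17],R0,max_speed=.1)
r.move_to([.5065,.0723,.24],R0);r.dwell(.2);
st=r.state();w=cams.camera("wrist");print(st["t"],st["ft_force"])
np.savez("w_end.npz",image=w["image"],camera_matrix=w["camera_matrix"],hand_eye=w["hand_eye"],tool_pos=st["tool_pos"],tcp_rot=st["tcp_rot"])
for q in((.5867,.0723,.0887),(.5867,.0723,.0557)):print(wproj(w,st,q))
u,v=wproj(w,st,(.5867,.0723,.06)).astype(int);v=max(v,95)
c=cams.camera("side")["image"]
save("end.png",np.hstack([cv2.resize(w["image"][v-95:v+95,u-95:u+95],(400,400),interpolation=2),cv2.resize(c[115:215,250:350],(400,400),interpolation=2)]));print(u-95,v-95)
E
```

```text
[np.float64(19.8), np.float64(20.0), np.float64(20.1), np.float64(19.8), np.float64(18.8), np.float64(19.4)] 0.06105831207325747
[-5.52853535  0.23228281  8.44262146]
37.1583 [-0.57475382 -0.78118287 -1.00392238]
[322.26628709 109.80009195]
[322.26566234 109.53364427]
227 14
```

View pics/end.png

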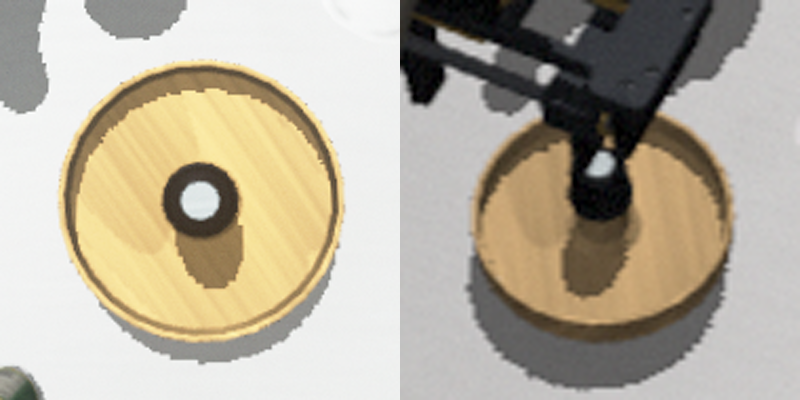

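The wrist view shows the cap concentric in the tray (both near (200,200) in the crop) and upright. It held a steady 20 N with no creep, and that is above any tooth drag, so it is on the bush.

```bash
python3 -c "
from h import *
print(job.hand_in())"
```

```text
the job is handed in; nothing more can be done
None
```

The tray is home on the spindle, and the black cap is seated on the bush, held at a steady push of about 20 N. Everything was let go and the job was handed in at about 37 s; no verdict came back.

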